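# Sweep three washers through the gate of a counting tray

### The arm

A 7-joint arm with a two-finger parallel gripper is mounted at the origin on the work surface; the furniture and walls round the work are solid. World frame = base frame: x ahead of the robot, y to its left, z up, the work surface at z = 0. Lengths are in m, angles in rad, forces in N, time in s.
With the tool pointing down it reaches from about 0.4 to 0.85 m from the base axis. Payload 10.4 kg.
Tool frame: the origin (TCP) lies midway between the tips of the shut fingers; the grasp point (between the pads) lies 19 mm behind it (r.tcp_to_grasp is the z of the grasp point in the tool frame, in m); z points along the fingers, x is the direction in which the jaws open and shut, and the axes are right-handed (so a half turn about z gives the same grasp; the last joint's range is limited). The gripper opens to 87 mm and grips with 3 to 60 N. Pads are 19 mm wide; open, the fingers measure 117 mm over their backs; the gripper's body (75 mm by 190 mm) begins 51 mm behind the grasp point.
Start: joints at [1.315, 0.332, -0.065, 1.46, 0.022, 1.35, -0.088], TCP at [0.144, -0.608, 0.223] pointing down, gripper open.
Joint ranges: [-2.6, 2.6], [-0.5, 2.12], [-1.47, 1.34], [0.16, 2.42], [-1.27, 4.41], [0.06, 2.06], [-2.6, 2.6]. Speed limits (rad/s): [2.22, 2.22, 2.79, 2.79, 3.14, 3.14, 3.14].

### API

Orientations are given as a unit quaternion [x, y, z, w].
In Python, from bench import r, camera, close_job gives the robot as it stands. The module is installed in compiled form; this text tells all that it offers.
- The arm moves only by the shell command python3 -m crank 'ROWS' [FORCE]. ROWS is JSON, a list of rows, each an object of numbers: "x", "y", "z": the shift along the tool's x, y, z scaled (see below); "ax", "ay", "az": the turn, a rotation vector about the tool's x, y, z scaled (see below); "claw": the closure, from -1 (fully open) to 1 (shut), so that 0 is half open. A call has exactly 5 rows; each row is the pose to reach, as a shift and turn from the pose commanded when the call began, along the tool's axes at that moment; what a row does not reach only later rows make up. The controller multiplies each number of a shift by 1 m and each number of a turn by 2 rad. A row lasts 1/12 s, in which the tool goes at most 41.7 mm and 7.16 degrees, less where a joint would pass 70% of its speed; a pose out of reach is approached as far as the arm can. A call with a number of a shift or a turn outside -1 to 1 is refused whole. A call with a gripper value outside its range is refused whole. The fingers move at their own pace and stop on an object; FORCE is the grip in N (left out, the last holds). Time passes only in rows, so rows that repeat a pose let the fingers close, or fill a call up. It gives the time, the measured TCP pose, the force and the opening at its end, in the units of the state.
- r.read_state(): the state, without advancing time (a new reading comes with each control period).
- camera(name): name is "side" or "top" or "wrist"; returns a dict with "color" (480x640x3 uint8, blue, green, red), "fx", "fy", "cx", "cy" (pixels), "D" ([k1, k2, p1, p2, k3] as OpenCV has them; the pictures are not rectified), "eye" and "orientation" of the camera in the world. Camera axes: x right, y down, z forward; pixel columns grow to the right and rows downward; lengths in m; the calibration is good to about 2 mm. A picture is of the moment at which its call begins. There is no depth.
- close_job(): hands the job in, once; it reports no verdict.
The state is a dict: "time": time; "joint_positions": joint angles; "joint_vel": joint speeds; "joint_torque": joint torques, N m; "ee_pos": TCP position; "eef_rot": TCP orientation; "ft_force": force on the tool from outside, world axes, zero at the start; "torque": the same for the moment, N m; "width": finger opening in m.
Only numpy, scipy, OpenCV 4.12 (cv2) and the standard library are available. Lean on these libraries where they do the work, as an engineer would, in place of code of your own. Each camera call takes 0.05 s, during which the arm holds its last target. There are 200 camera calls.

### The job

Using the closed fingers as a sweeper, push the three steel washers lying on the white counting tray through its narrow gate, one at a time, until all three lie flat in the slot behind it, wholly past the gate. Only slide the washers, never pick one up. Leave the brass plug and the tin that stand on the tray beside the slot, and the loose bored metal block on the bench, where they are.

Things in the scene. Friction and masses are not known exactly. Their poses are not given: they have to be found in the camera images.
- tray: White counting tray, fixed: plate 295 x 200 x 6 mm (x -178 to 117 mm, y +-100 mm) with aluminium walls 6 mm thick whose tops are 18 mm above the bench. Origin: on the bench under the middle of the gate; +x runs through the gate along the slot, +y left of that, z up. The slot divides the plate's +x part; plug and tin stand on the plate left and right of it.
- gate (a point): Middle of the gate at deck height, 6 mm above the tray's origin; axes as the tray's. The gate is 36 mm wide, between two dark round posts 10 mm in diameter, tops 21 mm above the bench.
- slot_end (a point): Middle of the inner face of the slot's end stop at deck height, 108 mm beyond the gate (tray x = 108 mm); axes as the tray's. The slot is straight, 36 mm wide inside, and holds the three washers in single file; a washer pushed in pushes those before it along. Three flat grey discs on its floor are printed marks.
- washer_0: Dark steel washer lying flat on the deck: 30 mm outside diameter, 14 mm hole, 10 mm thick, 35 g; it slides with ordinary friction. Origin: centre of its underside.
- washer_1: A second washer, the same as washer_0.
- washer_2: A third washer, the same as washer_0.
- plug: Brass plug, 22 mm in diameter and 32 mm high, loose, standing on the tray's plate beside the slot (either side of it; the tin is on the other side). To be left alone. Origin: centre of its underside.
- tin: Flat round tin with a blue lid, 54 mm in diameter and 24 mm high, loose, standing on the tray's plate beside the slot, opposite the plug. To be left alone. Origin: centre of its underside.
- deck (a point): Middle of the tray's deck (top of the plate, 6 mm above the bench), 100 mm before the gate; axes as the tray's. In the tray's frame side walls have inner faces at y = +-92 mm; the deck's back edge (x = -178 mm) is open. From x = -72 mm two straight funnel walls lead in from y = +-92 mm to the gate.
- nest: Grey milled metal block with a round bore in its top, 44 x 70 x 28 mm, standing loose on the bench to the left of the tray as the robot sees it, near the blue bins. To be left alone. Origin: centre of its underside.
Things that resemble listed ones, but are neither listed nor needed, are in the scene too. What is shaped like the washer_1 but turquoise is not meant.

How it is judged:
By the outcome, as a careful person would: the job done as asked, in the order asked, and still so for the second after the job is handed in, with the robot touching nothing.
It also fails if it takes over 64 s, if anything falls off the work surface, if the arm or the gripper's body presses on something with over 40 N, if the wrist force passes 120 N, or if a joint passes its speed limit or range.

## Working session

There is one attempt and no reset: what is moved stays moved. The work goes in short steps, Python scripts to look and compute and a shell command to move; the robot and the scene stay as the last step left them, time stands still between calls to the robot, and variables do not carry over. Pictures are saved under pics/ and viewed, about 8 in all and at most 12, crops included, and the job is handed in when it is done.

```bash
mkdir -p pics; python3 - <<'E'
from bench import r,camera
import cv2,numpy as np
for n in("top","side"):
    c=camera(n);cv2.imwrite(f"pics/{n}0.png",c["color"]);print(n,{k:np.round(v,4).tolist() for k,v in c.items() if k!="color"})
s=r.read_state();print(s)
E
```

```text
top {'fx': 619.8742, 'fy': 619.8742, 'cx': 326.9335, 'cy': 234.7965, 'D': [-0.1437, 0.0, 0.0, 0.0, 0.0], 'eye': [0.4131, 0.0768, 1.2068], 'orientation': [0.7109, -0.701, 0.0444, -0.0348]}
side {'fx': 579.1231, 'fy': 579.1231, 'cx': 309.0116, 'cy': 245.4337, 'D': [-0.0824, 0.0, 0.0, 0.0, 0.0], 'eye': [0.3299, 0.7115, 0.6349], 'orientation': [-0.1479, 0.9003, -0.4032, 0.0715]}
{'time': 0.1, 'joint_positions': array([ 1.31535508,  0.33281117, -0.0647357 ,  1.46085935,  0.02161156,
        1.34992481, -0.0885146 ]), 'joint_vel': array([ 0.00109429, -0.00274128,  0.00048633, -0.00068454, -0.00137672,
       -0.00080346,  0.00031517]), 'joint_torque': array([ 1.39563414e-03, -6.24550867e+01,  2.45601952e-02, -3.90718889e+01,
       -6.15201308e-02,  3.66440043e-02,  7.46123692e-05]), 'ee_pos': array([ 0.14414456, -0.60778313,  0.22183108]), 'eef_rot': array([ 7.84468720e-01, -6.20168042e-01, -5.30464877e-04, -3.81226123e-04]), 'ft_force': array([-0.16687039,  0.23064182,  0.16891996]), 'torque': array([ 0.02394219, -0.04332412,  0.02157781]), 'width': 0.08726712353633917}
```

View pics/top0.png

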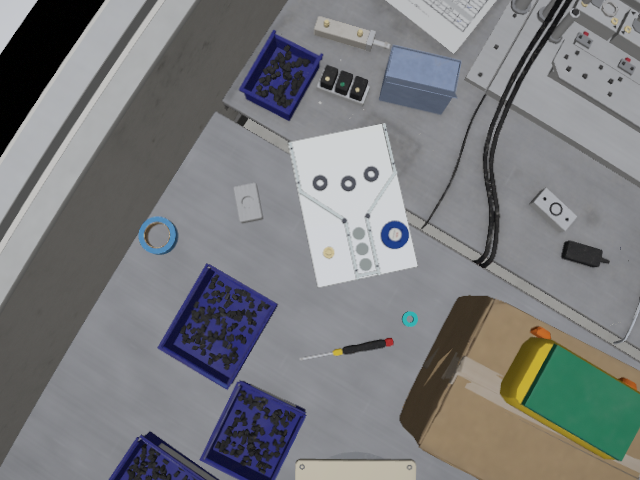

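View pics/side0.png

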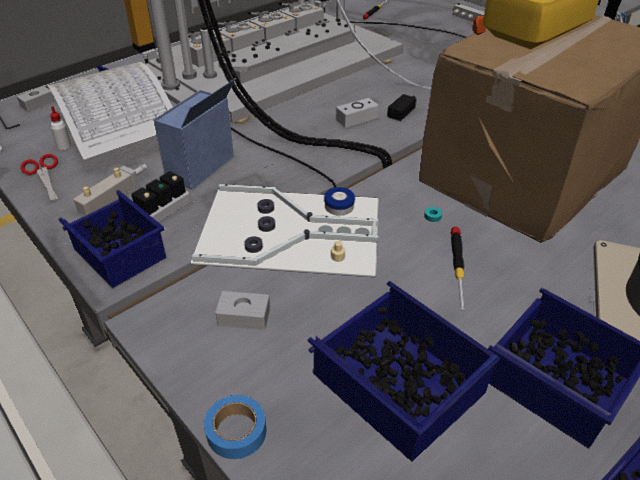

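Top view: the three dark washers lie on the deck at about (320,183), (348,184) and (371,174). The gate posts are at (345,220) and (367,215), and the slot runs down the image towards the robot. Plug (328,253), tin (395,235), turquoise decoy ring (409,319), nest (248,202). The grey discs in the slot, at (358,233)–(366,265), are printed marks.

```bash
cat > h.py <<'E'
from bench import r,camera
import cv2,numpy as np
from scipy.spatial.transform import Rotation as R
def K(c): return np.array([[c["fx"],0,c["cx"]],[0,c["fy"],c["cy"]],[0,0,1.]])
def ray(c,px,z):
    p=cv2.undistortPoints(np.array(px,float).reshape(-1,1,2),K(c),np.array(c["D"],float)).reshape(-1,2)
    d=R.from_quat(c["orientation"]).apply(np.c_[p,np.ones(len(p))]);e=np.array(c["eye"])
    return e+d*((z-e[2])/d[:,2])[:,None]
def proj(c,P):
    q=R.from_quat(c["orientation"]).inv(); rv=q.as_rotvec()
    return cv2.projectPoints(np.atleast_2d(np.array(P,float)),rv,-q.apply(c["eye"]),K(c),np.array(c["D"],float))[0].reshape(-1,2)
def blobs(c,box,thr=90,amin=40):
    x0,y0,x1,y1=box;g=c["color"].max(2)[y0:y1,x0:x1]
    n,l,s,ce=cv2.connectedComponentsWithStats((g<thr).astype(np.uint8))
    return [(ce[i]+[x0,y0],s[i,4]) for i in range(1,n) if s[i,4]>=amin]
E
python3 - <<'E'
from h import *
c=camera("top")
for ce,a in blobs(c,(285,120,420,290),90,12): print("top",ce.round(1),a,ray(c,[ce],.016)[0].round(4),ray(c,[ce],.021)[0].round(4))
# white tray outline
g=c["color"].min(2);m=(g>150).astype(np.uint8)
m[:, :280]=0;m[:,425:]=0;m[:118]=0;m[292:]=0
m=cv2.morphologyEx(m,cv2.MORPH_CLOSE,np.ones((9,9)))
k=max(cv2.findContours(m,0,2)[0],key=cv2.contourArea)
b=cv2.boxPoints(cv2.minAreaRect(k));print(b.round(1),ray(c,b,.006).round(4))
s=camera("side")
for ce,a in blobs(s,(195,180,382,275),90,12): print("side",ce.round(1),a,ray(s,[ce],.013)[0].round(4),ray(s,[ce],.021)[0].round(4))
cv2.imwrite("pics/crop1.png",cv2.resize(c["color"][118:292,280:425],None,fx=3.4,fy=3.4,interpolation=2))
E
```

```text
top [368.8 179. ] 12 [ 0.6583 -0.019   0.016 ] [ 0.6573 -0.0186  0.021 ]
top [319.8 188. ] 13 [0.6388 0.0765 0.016 ] [0.6378 0.0765 0.021 ]
[[282.8 142.9]
 [397.5 115.5]
 [432.8 262.8]
 [318.  290.2]] [[ 0.7308  0.1516  0.006 ]
 [ 0.7918 -0.0774  0.006 ]
 [ 0.4963 -0.1461  0.006 ]
 [ 0.4402  0.0772  0.006 ]]
side [343.6 183.2] 126 [ 0.5573 -0.1306  0.013 ] [ 0.5544 -0.1198  0.021 ]
side [323.9 192.1] 15 [ 0.5833 -0.0931  0.013 ] [ 0.58   -0.0827  0.021 ]
side [293.9 207. ] 132 [ 0.6197 -0.0351  0.013 ] [ 0.616  -0.0255  0.021 ]
side [335.5 206.2] 163 [ 0.5514 -0.06    0.013 ] [ 0.5486 -0.0501  0.021 ]
side [265.4 205.8] 188 [ 0.6685 -0.0227  0.013 ] [ 0.6642 -0.0132  0.021 ]
side [266.1 223.7] 209 [0.6487 0.0226 0.013 ] [0.6446 0.0315 0.021 ]
side [306.4 233.9] 37 [0.5753 0.0264 0.013 ] [0.5721 0.0352 0.021 ]
side [253.1 244.2] 220 [0.6491 0.0779 0.013 ] [0.645  0.0861 0.021 ]
side [199.4 267. ] 44 [0.7079 0.1536 0.013 ] [0.703  0.1607 0.021 ]
```

View pics/crop1.png

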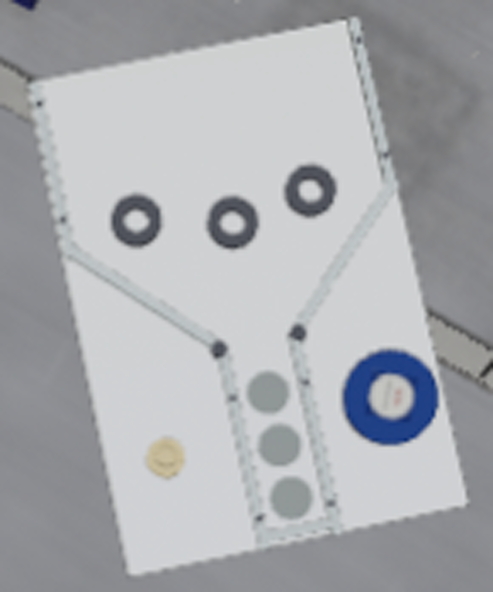

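The crop shows three dark-steel washers, at crop (136,221), (232,223) and (310,191). The only similar ring is the turquoise one outside the tray, so it is not meant. Posts are at crop (219,349) and (298,332), plug (165,457), tin (391,397). Next I fit the tray frame.

```bash
cat >> h.py <<'E'
def fit(src,dst):
    a=src-src.mean(0);b=dst-dst.mean(0)
    th=np.arctan2((a[:,0]*b[:,1]-a[:,1]*b[:,0]).sum(),(a*b).sum())
    M=np.array([[np.cos(th),-np.sin(th)],[np.sin(th),np.cos(th)]]);return th,M,dst.mean(0)-M@src.mean(0)
E
python3 - <<'E'
from h import *
c=camera("top")
cor=np.array([[32,84],[354,18],[467,503],[131,574]])/3.4+[280,118]
post=np.array([[219,349],[298,332]])/3.4+[280,118]
W=np.r_[ray(c,cor,.006),ray(c,post,.021)][:,:2]
T=np.array([[-.178,-.1],[-.178,.1],[.117,.1],[.117,-.1],[0,-.023],[0,.023]])
th,M,t=fit(T,W);print("th",th,"t",t,"res mm",((T@M.T+t-W)*1e3).round(1).tolist())
# side cross-check posts
s=camera("side");ps=ray(s,[[306.4,233.9]],.018)[:,:2];print("side post in tray",(ps-t)@M)
for ce,a in blobs(c,(300,150,390,225),150,20): print(ce.round(1),a,"tray",((ray(c,[ce],.015)[:,:2]-t)@M*1e3).round(1))
for n,p,z in(("plug",[165,457],.03),("tin",[391,397],.03)):
    print(n,((ray(c,np.array([p])/3.4+[280,118],z)[:,:2]-t)@M*1e3).round(1))
sd=[[265.4,205.8],[266.1,223.7],[253.1,244.2]]
print("side washers",((ray(s,sd,.012)[:,:2]-t)@M*1e3).round(1).tolist())
st=r.read_state();print(R.from_quat(st["eef_rot"]).as_matrix().round(3),st["ee_pos"])
E
```

```text
th -2.9204998391100174 t [0.58056146 0.00554535] res mm [[0.9, 3.8], [1.3, -2.7], [-1.4, -2.0], [-2.3, 1.2], [1.0, -0.2], [0.6, -0.1]]
side post in tray [[ 0.0012158  -0.02726212]]
[370.9 173.8] 143 tray [[-80.   47.4]]
[319.6 182.6] 143 tray [[-83.3 -54.8]]
[347.9 183. ] 144 tray [[-71.1  -0.6]]
[301.  217.4] 46 tray [[ -23.3 -104.2]]
[343.8 220.3] 20 tray [[ -0.7 -24. ]]
plug [[ 55.5 -66.4]]
tin [[48.5 65.3]]
side washers [[-79.9, 48.2], [-70.5, -0.5], [-83.0, -54.3]]
[[ 0.231 -0.973 -0.   ]
 [-0.973 -0.231  0.   ]
 [-0.    -0.    -1.   ]] [ 0.14419776 -0.60800198  0.22228221]
```

```bash
python3 - <<'E'
from h import *
c=camera("top");s=camera("side");w=camera("wrist")
print("proj base/tcp",proj(c,[[0,0,0],[.144,-.608,.22]]).round(),proj(s,[[0,0,0],[.144,-.608,.22]]).round())
print("side box vertical edge bottoms z0",ray(s,[[545,235],[422,180]],0).round(3))
b=ray(s,[[545,235]],0)[0]
for z in(.1,.2,.3,.4):print(z,"edge proj",proj(s,[[b[0],b[1],z]]).round(),"top",proj(c,[[b[0],b[1],z]]).round())
for z in(0,.2,.3,.4,.5):print(z,"top pts",ray(c,[[470,297],[402,415],[560,340],[640,400],[640,330]],z)[:,:2].round(2).tolist(),"side yellow",ray(s,[[500,0],[590,0]],z)[:,:2].round(2).tolist())
cv2.imwrite("pics/w0.png",np.hstack([w["color"][::2,::2],c["color"][280:,400:][:,:240].repeat(1,0)[:200].copy() if 0 else cv2.resize(c["color"][280:480,400:640],(288,240))]))
E
```

```text
proj base/tcp [[355. 519.]
 [718. 462.]] [[673. 308.]
 [601.  13.]]
side box vertical edge bottoms z0 [[ 0.195 -0.113  0.   ]
 [ 0.424 -0.205  0.   ]]
0.1 edge proj [[561. 187.]] top [[423. 429.]]
0.2 edge proj [[579. 132.]] top [[434. 441.]]
0.3 edge proj [[599.  69.]] top [[446. 455.]]
0.4 edge proj [[622.  -4.]] top [[462. 474.]]
0 top pts [[0.43, -0.22], [0.2, -0.09], [0.35, -0.4], [0.22, -0.58], [0.36, -0.58]] side yellow [[0.36, -1.3], [0.08, -1.42]]
0.2 top pts [[0.43, -0.17], [0.24, -0.06], [0.36, -0.32], [0.25, -0.47], [0.37, -0.47]] side yellow [[0.35, -0.67], [0.16, -0.75]]
0.3 top pts [[0.43, -0.15], [0.25, -0.05], [0.36, -0.28], [0.27, -0.41], [0.38, -0.41]] side yellow [[0.35, -0.35], [0.2, -0.41]]
0.4 top pts [[0.42, -0.12], [0.27, -0.03], [0.37, -0.24], [0.29, -0.36], [0.38, -0.36]] side yellow [[0.34, -0.03], [0.24, -0.08]]
0.5 top pts [[0.42, -0.1], [0.29, -0.02], [0.37, -0.2], [0.3, -0.31], [0.38, -0.31]] side yellow [[0.34, 0.28], [0.28, 0.26]]
```

View pics/w0.png

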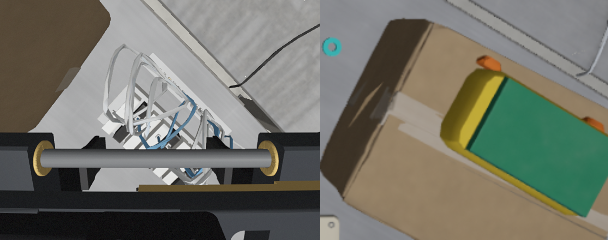

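The box top is at about z 0.2 with a yellow case on it, so I raise the tool first (wrist view: only cables below). The tool axes already nearly match the tray's: tool x ≈ tray +y, tool y ≈ tray +x.

```bash
python3 -m crank '[{"z":-0.04,"claw":1},{"z":-0.08,"claw":1},{"z":-0.12,"claw":1},{"z":-0.16,"claw":1},{"z":-0.2,"claw":1}]' 20; python3 -m crank '[{"z":-0.04,"az":-0.06,"claw":1},{"z":-0.08,"az":-0.12,"claw":1},{"z":-0.12,"az":-0.18,"claw":1},{"z":-0.12,"az":-0.24,"claw":1},{"z":-0.12,"az":-0.3,"claw":1}]'
cat >> h.py <<'E'
TH=-2.9205;TM=np.array([[np.cos(TH),-np.sin(TH)],[np.sin(TH),np.cos(TH)]]);T0=np.array([.58056,.00555])
def w2t(p): return (np.asarray(p)[...,:2]-T0)@TM*1e3
def plan(tx,ty,z,yaw=180.):
    "tray mm target, world z m, yaw of tool x in tray deg -> shift in tool axes and az number"
    s=r.read_state();Q=R.from_quat(s["eef_rot"]);P=np.r_[TM@np.array([tx,ty])/1e3+T0,z]
    X=Q.as_matrix()[:,0];y=np.rad2deg(np.arctan2(X[1],X[0])-TH)
    d=(yaw-y+180)%360-180
    print("t",round(s["time"],2),"tray",w2t(s["ee_pos"]).round(1),"z",s["ee_pos"][2].round(4),"yaw",round(y%360,1),"F",s["ft_force"].round(1),"w",round(s["width"],4),"| shift xyz",Q.inv().apply(P-s["ee_pos"]).round(4),"az",round(-np.deg2rad(d)/2,3),"tilt",Q.as_matrix()[:2,2].round(3))
E
python3 -c "
from h import *
plan(-110,0,.5);print(r.read_state()['joint_positions'].round(2))"
```

```text
t 0.45 tray [560.3 503. ] z 0.2225 yaw 90.7 F [ 1.   0.7 -0.3] w 0.0871 | shift xyz [-0.4952 -0.6762 -0.2775] az -0.78 tilt [-0.  0.]
[ 1.32  0.33 -0.06  1.46  0.02  1.35 -0.09]schema error: expected keys x, y, z, ax, ay, az, claw
schema error: expected keys x, y, z, ax, ay, az, claw
```

```bash
python3 -m crank '[{"x":0,"y":0,"z":-0.04,"ax":0,"ay":0,"az":0,"claw":1},{"x":0,"y":0,"z":-0.08,"ax":0,"ay":0,"az":0,"claw":1},{"x":0,"y":0,"z":-0.12,"ax":0,"ay":0,"az":0,"claw":1},{"x":0,"y":0,"z":-0.16,"ax":0,"ay":0,"az":0,"claw":1},{"x":0,"y":0,"z":-0.2,"ax":0,"ay":0,"az":0,"claw":1}]' 20
python3 -m crank '[{"x":0,"y":0,"z":-0.04,"ax":0,"ay":0,"az":-0.06,"claw":1},{"x":0,"y":0,"z":-0.08,"ax":0,"ay":0,"az":-0.12,"claw":1},{"x":0,"y":0,"z":-0.12,"ax":0,"ay":0,"az":-0.18,"claw":1},{"x":0,"y":0,"z":-0.12,"ax":0,"ay":0,"az":-0.24,"claw":1},{"x":0,"y":0,"z":-0.12,"ax":0,"ay":0,"az":-0.3,"claw":1}]'
python3 -c "
from h import *
plan(-110,0,.5);print(r.read_state()['joint_positions'].round(2))"
```

```text
time: 0.87
ee_pos: [0.144, -0.6077, 0.4249]
eef_rot: [0.784, -0.62, 0.0, 0.0]
ft_force: [1.0, -0.8, 0.6]
width: 0.0613
time: 1.28
ee_pos: [0.1447, -0.6092, 0.5457]
eef_rot: [0.934, -0.358, 0.002, 0.003]
ft_force: [0.2, -0.9, -0.8]
width: 0.0281
t 1.28 tray [560.  504.2] z 0.5457 yaw 125.4 F [ 0.2 -0.9 -0.8] w 0.0281 | shift xyz [-0.0231 -0.8384  0.0418] az -0.476 tilt [ 0.002 -0.008]
[ 1.24  0.44  0.06  0.64 -0.03  2.06  0.55]
```

```bash
for i in 1; do
python3 -m crank '[{"x":0,"y":-0.04,"z":0,"ax":0,"ay":0,"az":0,"claw":1},{"x":0,"y":-0.08,"z":0,"ax":0,"ay":0,"az":0,"claw":1},{"x":0,"y":-0.12,"z":0,"ax":0,"ay":0,"az":0,"claw":1},{"x":0,"y":-0.16,"z":0,"ax":0,"ay":0,"az":0,"claw":1},{"x":0,"y":-0.2,"z":0,"ax":0,"ay":0,"az":0,"claw":1}]'
python3 -m crank '[{"x":0,"y":-0.04,"z":0,"ax":0,"ay":0,"az":0,"claw":1},{"x":0,"y":-0.08,"z":0,"ax":0,"ay":0,"az":0,"claw":1},{"x":0,"y":-0.12,"z":0,"ax":0,"ay":0,"az":0,"claw":1},{"x":0,"y":-0.16,"z":0,"ax":0,"ay":0,"az":0,"claw":1},{"x":0,"y":-0.2,"z":0,"ax":0,"ay":0,"az":0,"claw":1}]'
python3 -m crank '[{"x":0,"y":-0.04,"z":0,"ax":0,"ay":0,"az":0,"claw":1},{"x":0,"y":-0.08,"z":0,"ax":0,"ay":0,"az":0,"claw":1},{"x":0,"y":-0.12,"z":0,"ax":0,"ay":0,"az":0,"claw":1},{"x":0,"y":-0.16,"z":0,"ax":0,"ay":0,"az":0,"claw":1},{"x":0,"y":-0.2,"z":0,"ax":0,"ay":0,"az":0,"claw":1}]'
done
python3 -c "
from h import *
plan(-112,0,.15);print(r.read_state()['joint_positions'].round(2))"
```

```text
time: 1.7
ee_pos: [0.2797, -0.4584, 0.5428]
eef_rot: [0.933, -0.361, 0.0, 0.0]
ft_force: [-0.0, 0.1, 0.9]
width: 0.0013
time: 2.12
ee_pos: [0.4141, -0.3104, 0.5429]
eef_rot: [0.933, -0.361, 0.0, 0.0]
ft_force: [0.4, 0.1, 0.2]
width: 0.0006
time: 2.53
ee_pos: [0.5487, -0.1627, 0.5429]
eef_rot: [0.933, -0.361, 0.0, 0.0]
ft_force: [0.3, -0.5, 0.0]
width: 0.0004
t 2.53 tray [ 68.  157.1] z 0.5429 yaw 125.0 F [ 0.3 -0.5  0. ] w 0.0004 | shift xyz [-0.0257 -0.2375  0.3929] az -0.48 tilt [ 0.001 -0.   ]
[ 0.41  0.3  -0.32  0.84  0.1   2.01 -0.59]
```

```bash

python3 -m crank '[{"x":-0.006,"y":-0.04,"z":0,"ax":0,"ay":0,"az":-0.06,"claw":1},{"x":-0.01,"y":-0.08,"z":0,"ax":0,"ay":0,"az":-0.12,"claw":1},{"x":-0.015,"y":-0.12,"z":0,"ax":0,"ay":0,"az":-0.18,"claw":1},{"x":-0.02,"y":-0.16,"z":0,"ax":0,"ay":0,"az":-0.24,"claw":1},{"x":-0.025,"y":-0.2,"z":0,"ax":0,"ay":0,"az":-0.3,"claw":1}]'
python3 -m crank '[{"x":0,"y":0,"z":0.04,"ax":0,"ay":0,"az":-0.06,"claw":1},{"x":0,"y":0,"z":0.08,"ax":0,"ay":0,"az":-0.12,"claw":1},{"x":0,"y":0,"z":0.12,"ax":0,"ay":0,"az":-0.18,"claw":1},{"x":0,"y":0,"z":0.16,"ax":0,"ay":0,"az":-0.18,"claw":1},{"x":0,"y":0,"z":0.2,"ax":0,"ay":0,"az":-0.18,"claw":1}]'
python3 -c "
from h import *
plan(-112,0,.05);print(r.read_state()['joint_positions'].round(2))"
```

```text
time: 2.95
ee_pos: [0.6337, -0.0447, 0.5353]
eef_rot: [0.989, -0.147, -0.003, -0.003]
ft_force: [0.2, -1.1, -0.6]
width: 0.0004
time: 3.37
ee_pos: [0.6315, -0.0447, 0.3341]
eef_rot: [1.0, 0.031, -0.002, -0.004]
ft_force: [1.9, -0.6, -1.2]
width: 0.0005
t 3.37 tray [-38.7  60.2] z 0.3341 yaw 170.9 F [ 1.9 -0.6 -1.2] w 0.0005 | shift xyz [ 0.0638 -0.0689  0.2844] az -0.079 tilt [-0.004  0.007]
[-0.03  0.32  0.05  1.24 -0.02  1.58  0.07]
```

```bash

python3 -m crank '[{"x":0.015,"y":-0.017,"z":0.03,"ax":0,"ay":0,"az":-0.04,"claw":1},{"x":0.03,"y":-0.034,"z":0.06,"ax":0,"ay":0,"az":-0.079,"claw":1},{"x":0.045,"y":-0.05,"z":0.09,"ax":0,"ay":0,"az":-0.079,"claw":1},{"x":0.064,"y":-0.069,"z":0.11,"ax":0,"ay":0,"az":-0.079,"claw":1},{"x":0.064,"y":-0.069,"z":0.14,"ax":0,"ay":0,"az":-0.079,"claw":1}]'
python3 -m crank '[{"x":0,"y":0,"z":0.035,"ax":0,"ay":0,"az":0,"claw":1},{"x":0,"y":0,"z":0.07,"ax":0,"ay":0,"az":0,"claw":1},{"x":0,"y":0,"z":0.105,"ax":0,"ay":0,"az":0,"claw":1},{"x":0,"y":0,"z":0.14,"ax":0,"ay":0,"az":0,"claw":1},{"x":0,"y":0,"z":0.14,"ax":0,"ay":0,"az":0,"claw":1}]'
python3 - <<'E'
from h import *
plan(-112,0,.009)
s=camera("side");t=camera("top")
cv2.imwrite("pics/a1.png",np.hstack([cv2.resize(s["color"][150:290,180:400],(440,280)),cv2.resize(t["color"][110:300,270:430],(236,280))]))
E
```

```text
time: 3.78
ee_pos: [0.693, 0.0347, 0.1953]
eef_rot: [0.994, 0.112, -0.001, -0.005]
ft_force: [-0.4, 2.2, 1.1]
width: 0.0004
time: 4.2
ee_pos: [0.6858, 0.0297, 0.0482]
eef_rot: [0.994, 0.109, -0.007, -0.004]
ft_force: [-1.4, -1.4, -2.3]
width: 0.0004
t 4.2 tray [-108.    -0.5] z 0.0482 yaw 179.9 F [-1.4 -1.4 -2.3] w 0.0004 | shift xyz [0.0045 0.0009 0.0391] az -0.001 tilt [-0.016  0.006]
```

View pics/a1.png

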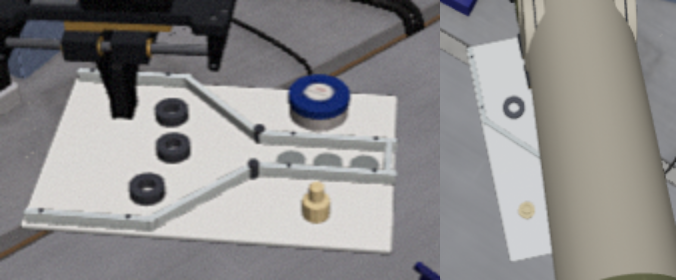

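Side view: the closed fingers hover behind the middle washer with the path to the gate clear. I descend and push.

```bash

python3 -m crank '[{"x":0.004,"y":0.001,"z":0.012,"ax":0,"ay":0,"az":0,"claw":1},{"x":0.004,"y":0.001,"z":0.024,"ax":0,"ay":0,"az":0,"claw":1},{"x":0.004,"y":0.001,"z":0.034,"ax":0,"ay":0,"az":0,"claw":1},{"x":0.004,"y":0.001,"z":0.037,"ax":0,"ay":0,"az":0,"claw":1},{"x":0.004,"y":0.001,"z":0.037,"ax":0,"ay":0,"az":0,"claw":1}]'
python3 -c "
from h import *
plan(-5,0,.0095)"
```

```text
time: 4.72
ee_pos: [0.6938, 0.0301, 0.018]
eef_rot: [0.994, 0.109, -0.003, -0.004]
ft_force: [-0.0, 0.0, -0.0]
width: 0.0004
t 4.72 tray [-115.9    0.9] z 0.018 yaw 179.9 F [-0.  0. -0.] w 0.0004 | shift xyz [-0.1109 -0.0006  0.009 ] az -0.001 tilt [-0.006  0.007]
```

```bash

python3 -m crank '[{"x":0,"y":-0.001,"z":0.004,"ax":0,"ay":0,"az":0,"claw":1},{"x":0,"y":-0.001,"z":0.008,"ax":0,"ay":0,"az":0,"claw":1},{"x":0,"y":-0.001,"z":0.008,"ax":0,"ay":0,"az":0,"claw":1},{"x":-0.01,"y":-0.001,"z":0.008,"ax":0,"ay":0,"az":0,"claw":1},{"x":-0.02,"y":-0.001,"z":0.008,"ax":0,"ay":0,"az":0,"claw":1}]'
python3 -c "
from h import *
plan(-5,0,.0095)"
```

```text
time: 5.13
ee_pos: [0.6748, 0.0269, 0.0112]
eef_rot: [0.994, 0.109, -0.001, -0.004]
ft_force: [0.5, 0.4, -0.3]
width: 0.0003
t 5.13 tray [-96.6  -0.2] z 0.0112 yaw 179.9 F [ 0.5  0.4 -0.3] w 0.0003 | shift xyz [-0.0916  0.0004  0.0019] az -0.001 tilt [-0.004  0.007]
```

```bash

python3 -m crank '[{"x":-0.01,"y":0,"z":0.001,"ax":0,"ay":0,"az":0,"claw":1},{"x":-0.02,"y":0,"z":0.001,"ax":0,"ay":0,"az":0,"claw":1},{"x":-0.03,"y":0,"z":0.001,"ax":0,"ay":0,"az":0,"claw":1},{"x":-0.04,"y":0,"z":0.001,"ax":0,"ay":0,"az":0,"claw":1},{"x":-0.05,"y":0,"z":0.001,"ax":0,"ay":0,"az":0,"claw":1}]'
python3 - <<'E'
from h import *
plan(-5,0,.0095)
s=camera("side")
cv2.imwrite("pics/a2.png",cv2.resize(s["color"][170:280,190:390],(800,440),interpolation=2))
E
```

```text
time: 5.55
ee_pos: [0.6257, 0.0158, 0.0107]
eef_rot: [0.994, 0.109, -0.001, -0.004]
ft_force: [0.5, 0.5, -0.1]
width: 0.0006
t 5.55 tray [-46.3  -0.1] z 0.0107 yaw 179.9 F [ 0.5  0.5 -0.1] w 0.0006 | shift xyz [-0.0413  0.0002  0.0012] az -0.001 tilt [-0.003  0.007]
```

View pics/a2.png

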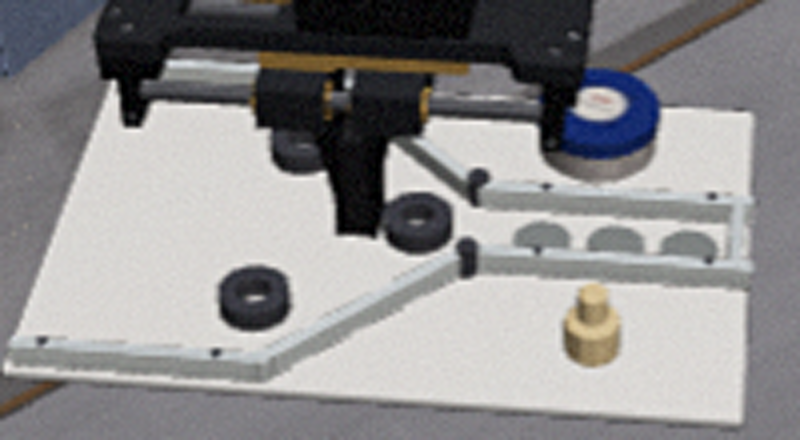

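Mid-push: the washer is at crop (418,222), against the finger tip and in line with the gate. Tin and plug are untouched. I continue.

```bash

python3 -m crank '[{"x":-0.01,"y":0,"z":0.001,"ax":0,"ay":0,"az":0,"claw":1},{"x":-0.02,"y":0,"z":0.001,"ax":0,"ay":0,"az":0,"claw":1},{"x":-0.03,"y":0,"z":0.001,"ax":0,"ay":0,"az":0,"claw":1},{"x":-0.036,"y":0,"z":0.001,"ax":0,"ay":0,"az":0,"claw":1},{"x":-0.041,"y":0,"z":0.001,"ax":0,"ay":0,"az":0,"claw":1}]'
python3 - <<'E'
from h import *
plan(-60,0,.06)
s=camera("side")
cv2.imwrite("pics/a3.png",cv2.resize(s["color"][170:280,190:390],(800,440),interpolation=2))
E
```

```text
time: 6.02
ee_pos: [0.586, 0.0069, 0.0097]
eef_rot: [0.994, 0.109, -0.001, -0.004]
ft_force: [0.5, 0.5, -0.0]
width: 0.0004
t 6.02 tray [-5.6 -0.2] z 0.0097 yaw 179.9 F [ 0.5  0.5 -0. ] w 0.0004 | shift xyz [ 0.0543 -0.0004 -0.0504] az -0.001 tilt [-0.004  0.007]
```

View pics/a3.png

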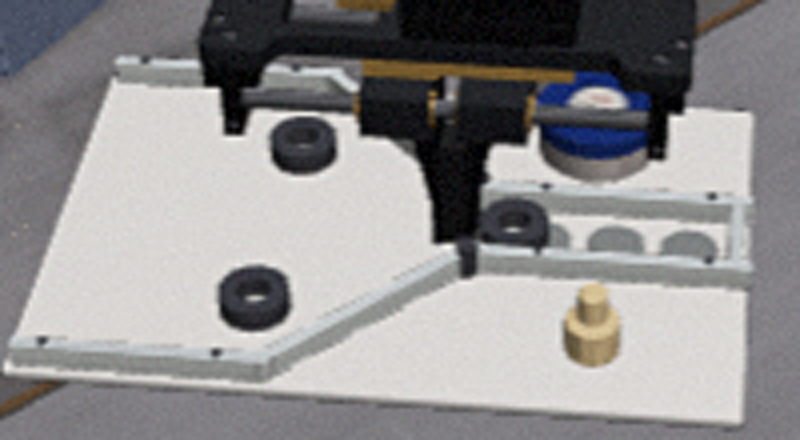

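Washer 1 is inside the slot at crop (514,222), and nothing else has moved. Lift and go behind the +y washer.

```bash

python3 -m crank '[{"x":0.01,"y":0,"z":0,"ax":0,"ay":0,"az":0,"claw":1},{"x":0.02,"y":0,"z":-0.02,"ax":0,"ay":0,"az":0,"claw":1},{"x":0.04,"y":0,"z":-0.04,"ax":0,"ay":0,"az":0,"claw":1},{"x":0.07,"y":0,"z":-0.04,"ax":0,"ay":0,"az":0,"claw":1},{"x":0.1,"y":0,"z":-0.04,"ax":0,"ay":0,"az":0,"claw":1}]'
python3 - <<'E'
from h import *
plan(-104,71,.05,135)
s=camera("side")
print(w2t(ray(s,[[190+514/4,170+222/4]],.014)).round(1))
E
```

```text
time: 6.48
ee_pos: [0.686, 0.0287, 0.0512]
eef_rot: [0.994, 0.109, -0.0, -0.004]
ft_force: [0.9, -0.2, -0.3]
width: 0.0005
t 6.48 tray [-108.     0.6] z 0.0512 yaw 179.9 F [ 0.9 -0.2 -0.3] w 0.0005 | shift xyz [-0.0038  0.0705  0.0007] az 0.391 tilt [-0.001  0.008]
[[18.4  0.9]]
```

```bash

python3 -m crank '[{"x":0,"y":0.018,"z":0,"ax":0,"ay":0,"az":0.06,"claw":1},{"x":0,"y":0.036,"z":0,"ax":0,"ay":0,"az":0.12,"claw":1},{"x":-0.002,"y":0.054,"z":0,"ax":0,"ay":0,"az":0.18,"claw":1},{"x":-0.004,"y":0.07,"z":0,"ax":0,"ay":0,"az":0.24,"claw":1},{"x":-0.004,"y":0.07,"z":0,"ax":0,"ay":0,"az":0.3,"claw":1}]'
python3 -m crank '[{"x":0,"y":0,"z":0,"ax":0,"ay":0,"az":0.06,"claw":1},{"x":0,"y":0,"z":0,"ax":0,"ay":0,"az":0.091,"claw":1},{"x":0,"y":0,"z":0,"ax":0,"ay":0,"az":0.091,"claw":1},{"x":0,"y":0,"z":0,"ax":0,"ay":0,"az":0.091,"claw":1},{"x":0,"y":0,"z":0.02,"ax":0,"ay":0,"az":0.091,"claw":1}]'
python3 - <<'E'
from h import *
plan(-102,69,.0095,135)
s=camera("side")
for ce,a in blobs(s,(245,198,275,255),90,60): print(ce.round(1),a,w2t(ray(s,[ce],.012)).round(1))
E
```

```text
time: 6.95
ee_pos: [0.6953, -0.0459, 0.0484]
eef_rot: [0.981, -0.194, -0.002, -0.002]
ft_force: [-0.3, 0.1, 0.3]
width: 0.0003
time: 7.37
ee_pos: [0.6978, -0.0406, 0.0324]
eef_rot: [0.961, -0.276, 0.0, -0.004]
ft_force: [0.8, -0.2, 0.3]
width: 0.0003
t 7.37 tray [-104.3   70.7] z 0.0324 yaw 135.2 F [ 0.8 -0.2  0.3] w 0.0003 | shift xyz [-0.0028  0.0005  0.0229] az 0.002 tilt [0.002 0.007]
[265.4 205.9] 186 [[-79.9  47.9]]
[253.  244.3] 219 [[-83.1 -54.5]]
```

```bash

python3 -m crank '[{"x":0,"y":0,"z":0.01,"ax":0,"ay":0,"az":0.002,"claw":1},{"x":0,"y":0,"z":0.018,"ax":0,"ay":0,"az":0.002,"claw":1},{"x":0,"y":0,"z":0.021,"ax":0,"ay":0,"az":0.002,"claw":1},{"x":0,"y":0,"z":0.021,"ax":0,"ay":0,"az":0.002,"claw":1},{"x":0,"y":0,"z":0.021,"ax":0,"ay":0,"az":0.002,"claw":1}]'
python3 -c "
from h import *
plan(-50.5,17,.0095,135)"
```

```text
time: 7.83
ee_pos: [0.695, -0.0405, 0.0077]
eef_rot: [0.96, -0.28, -0.003, -0.003]
ft_force: [0.7, 0.1, 0.7]
width: 0.0006
t 7.83 tray [-101.5   70. ] z 0.0077 yaw 134.9 F [0.7 0.1 0.7] w 0.0006 | shift xyz [-0.0736 -0.0012 -0.0013] az -0.001 tilt [-0.004  0.007]
```

```bash

python3 -m crank '[{"x":-0.007,"y":0,"z":-0.002,"ax":0,"ay":0,"az":0,"claw":1},{"x":-0.014,"y":0,"z":-0.002,"ax":0,"ay":0,"az":0,"claw":1},{"x":-0.021,"y":0,"z":-0.002,"ax":0,"ay":0,"az":0,"claw":1},{"x":-0.028,"y":0,"z":-0.002,"ax":0,"ay":0,"az":0,"claw":1},{"x":-0.036,"y":-0.001,"z":-0.002,"ax":0,"ay":0,"az":0,"claw":1}]'
python3 -m crank '[{"x":-0.008,"y":0,"z":0,"ax":0,"ay":0,"az":0,"claw":1},{"x":-0.016,"y":0,"z":0,"ax":0,"ay":0,"az":0,"claw":1},{"x":-0.024,"y":0,"z":0,"ax":0,"ay":0,"az":0,"claw":1},{"x":-0.031,"y":0,"z":0,"ax":0,"ay":0,"az":0,"claw":1},{"x":-0.036,"y":0,"z":0,"ax":0,"ay":0,"az":0,"claw":1}]'
python3 - <<'E'
from h import *
plan(-50.5,17,.0095,135)
s=camera("side")
cv2.imwrite("pics/a4.png",cv2.resize(s["color"][170:280,190:390],(800,440),interpolation=2))
E
```

```text
time: 8.25
ee_pos: [0.6644, -0.02, 0.0101]
eef_rot: [0.96, -0.28, -0.003, -0.003]
ft_force: [0.4, -0.3, 0.3]
width: 0.0006
time: 8.67
ee_pos: [0.6338, -0.0002, 0.0101]
eef_rot: [0.96, -0.28, -0.003, -0.003]
ft_force: [0.4, 0.2, 0.1]
width: 0.0002
t 8.67 tray [-50.7  17.3] z 0.0101 yaw 134.9 F [0.4 0.2 0.1] w 0.0002 | shift xyz [-0.0003 -0.0001  0.0006] az -0.001 tilt [-0.004  0.008]
```

View pics/a4.png

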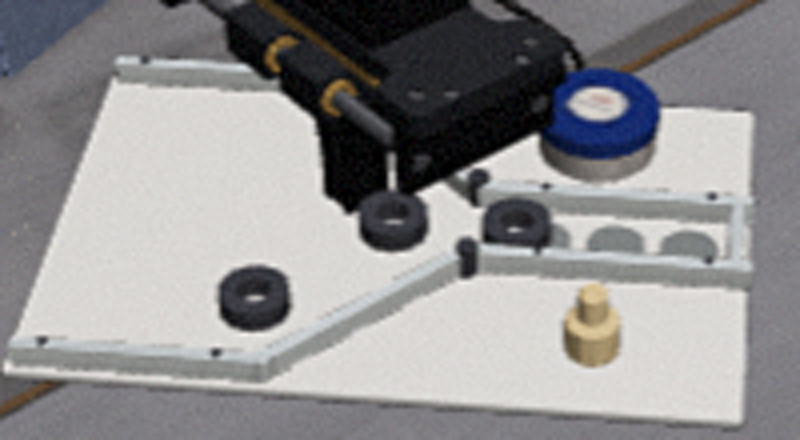

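Washer 2 is now at crop (394,222), on the centre line before the gate. Back off, lift, and get straight behind it.

```bash

python3 -m crank '[{"x":0.01,"y":0,"z":0,"ax":0,"ay":0,"az":0,"claw":1},{"x":0.02,"y":0,"z":-0.02,"ax":0,"ay":0,"az":-0.05,"claw":1},{"x":0.02,"y":0,"z":-0.04,"ax":0,"ay":0,"az":-0.11,"claw":1},{"x":0.02,"y":-0.015,"z":-0.04,"ax":0,"ay":0,"az":-0.17,"claw":1},{"x":0.02,"y":-0.03,"z":-0.04,"ax":0,"ay":0,"az":-0.23,"claw":1}]'
python3 - <<'E'
from h import *
s=camera("side")
for ce,a in blobs(s,(275,212,300,240),90,60): print(ce.round(1),a,w2t(ray(s,[ce],.012)).round(1))
plan(-75,0,.04,180)
E
```

```text
time: 9.13
ee_pos: [0.6697, 0.0114, 0.0518]
eef_rot: [0.999, -0.052, -0.001, -0.003]
ft_force: [-0.3, 0.2, -1.7]
width: 0.0003
[288. 225.] 205 [[-33.   -0.5]]
t 9.18 tray [-89.9   9.4] z 0.0509 yaw 162.1 F [-1.6  3.8 -0. ] w 0.0004 | shift xyz [-0.017  -0.0043  0.011 ] az -0.156 tilt [-0.002  0.009]
```

```bash

python3 -m crank '[{"x":-0.008,"y":-0.002,"z":0,"ax":0,"ay":0,"az":-0.06,"claw":1},{"x":-0.017,"y":-0.004,"z":0.01,"ax":0,"ay":0,"az":-0.12,"claw":1},{"x":-0.017,"y":-0.004,"z":0.02,"ax":0,"ay":0,"az":-0.156,"claw":1},{"x":-0.017,"y":-0.004,"z":0.03,"ax":0,"ay":0,"az":-0.156,"claw":1},{"x":-0.017,"y":-0.004,"z":0.034,"ax":0,"ay":0,"az":-0.156,"claw":1}]'
python3 -c "
from h import *
camera('side');plan(-2,-0.3,.0095,180)"
```

```text
time: 9.6
ee_pos: [0.6507, 0.0184, 0.0144]
eef_rot: [0.995, 0.1, -0.003, -0.004]
ft_force: [0.5, 1.0, -0.5]
width: 0.0004
t 9.65 tray [-71.1   2.6] z 0.0141 yaw 178.8 F [-0.6 -0.3 -0.9] w 0.0002 | shift xyz [-0.0691 -0.0015  0.005 ] az -0.01 tilt [-0.007  0.007]
```

```bash

python3 -m crank '[{"x":0,"y":-0.003,"z":0.004,"ax":0,"ay":0,"az":-0.01,"claw":1},{"x":-0.004,"y":-0.003,"z":0.004,"ax":0,"ay":0,"az":-0.01,"claw":1},{"x":-0.012,"y":-0.003,"z":0.004,"ax":0,"ay":0,"az":-0.01,"claw":1},{"x":-0.021,"y":-0.002,"z":0.004,"ax":0,"ay":0,"az":-0.01,"claw":1},{"x":-0.03,"y":-0.002,"z":0.004,"ax":0,"ay":0,"az":-0.01,"claw":1}]'
python3 -m crank '[{"x":-0.008,"y":0,"z":0,"ax":0,"ay":0,"az":0,"claw":1},{"x":-0.016,"y":0,"z":0,"ax":0,"ay":0,"az":0,"claw":1},{"x":-0.024,"y":0,"z":0,"ax":0,"ay":0,"az":0,"claw":1},{"x":-0.032,"y":0,"z":0,"ax":0,"ay":0,"az":0,"claw":1},{"x":-0.039,"y":0,"z":0,"ax":0,"ay":0,"az":0,"claw":1}]'
python3 - <<'E'
from h import *
plan(-70,0,.05,180)
s=camera("side")
cv2.imwrite("pics/a5.png",cv2.resize(s["color"][170:280,190:390],(800,440),interpolation=2))
E
```

```text
time: 10.07
ee_pos: [0.6209, 0.0149, 0.0127]
eef_rot: [0.994, 0.112, -0.001, -0.004]
ft_force: [-0.2, -0.5, -0.8]
width: 0.0006
time: 10.48
ee_pos: [0.5828, 0.0064, 0.0127]
eef_rot: [0.994, 0.112, -0.001, -0.004]
ft_force: [0.9, 0.2, 0.5]
width: 0.0007
t 10.48 tray [-2.4 -0.3] z 0.0127 yaw 180.2 F [0.9 0.2 0.5] w 0.0007 | shift xyz [ 0.0676  0.0003 -0.0375] az 0.002 tilt [-0.004  0.007]
```

View pics/a5.png

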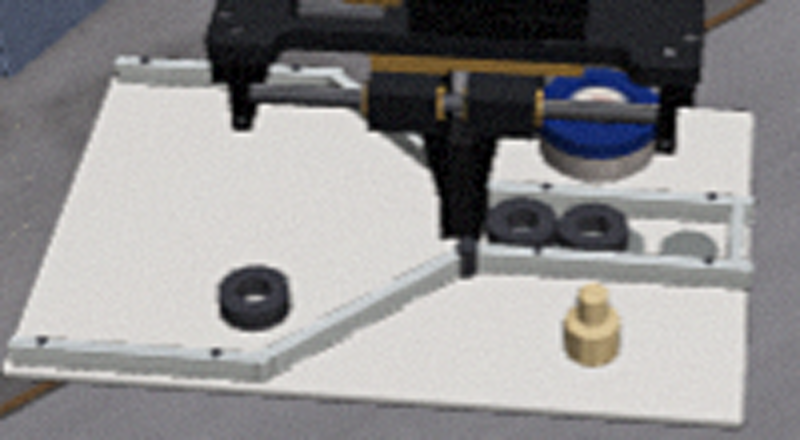

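Two washers are in the slot, at crop (522,222) and (592,226). Now the third one, at (-83,-54.5).

```bash

python3 -m crank '[{"x":0.012,"y":0,"z":0,"ax":0,"ay":0,"az":0,"claw":1},{"x":0.03,"y":0,"z":-0.02,"ax":0,"ay":0,"az":0,"claw":1},{"x":0.06,"y":0,"z":-0.035,"ax":0,"ay":0,"az":-0.05,"claw":1},{"x":0.09,"y":-0.01,"z":-0.035,"ax":0,"ay":0,"az":-0.1,"claw":1},{"x":0.102,"y":-0.03,"z":-0.035,"ax":0,"ay":0,"az":-0.16,"claw":1}]'
python3 -m crank '[{"x":0,"y":0,"z":0,"ax":0,"ay":0,"az":-0.06,"claw":1},{"x":0,"y":0,"z":0,"ax":0,"ay":0,"az":-0.12,"claw":1},{"x":0,"y":0,"z":0,"ax":0,"ay":0,"az":-0.18,"claw":1},{"x":0,"y":0,"z":0,"ax":0,"ay":0,"az":-0.23,"claw":1},{"x":0,"y":0,"z":0,"ax":0,"ay":0,"az":-0.23,"claw":1}]'
python3 - <<'E'
from h import *
camera('side');plan(-104.5,-73,.04,225)
E
```

```text
time: 10.95
ee_pos: [0.68, 0.0563, 0.0487]
eef_rot: [0.963, 0.27, 0.001, -0.003]
ft_force: [-0.9, -0.3, -0.2]
width: 0.0004
time: 11.37
ee_pos: [0.676, 0.058, 0.0471]
eef_rot: [0.875, 0.484, -0.0, -0.004]
ft_force: [-0.0, -0.2, -0.8]
width: 0.0
t 11.42 tray [-104.7  -30.3] z 0.0472 yaw 224.8 F [-0.6 -0.2  1.7] w 0.0002 | shift xyz [ 0.0299 -0.0304  0.0075] az -0.002 tilt [-0.005  0.008]
```

```bash

python3 -m crank '[{"x":0.01,"y":-0.01,"z":0,"ax":0,"ay":0,"az":0,"claw":1},{"x":0.02,"y":-0.02,"z":0,"ax":0,"ay":0,"az":0,"claw":1},{"x":0.03,"y":-0.03,"z":0,"ax":0,"ay":0,"az":0,"claw":1},{"x":0.03,"y":-0.03,"z":0,"ax":0,"ay":0,"az":0,"claw":1},{"x":0.03,"y":-0.03,"z":0.012,"ax":0,"ay":0,"az":0,"claw":1}]'
python3 - <<'E'
from h import *
s=camera('side');plan(-104.5,-73,.0095,225)
for ce,a in blobs(s,(240,225,268,255),90,60): print(ce.round(1),a,w2t(ray(s,[ce],.012)).round(1))
E
```

```text
time: 11.83
ee_pos: [0.6681, 0.1028, 0.0379]
eef_rot: [0.876, 0.483, 0.002, -0.004]
ft_force: [1.5, -0.7, 0.3]
width: 0.0004
t 11.88 tray [-104.5  -73.9] z 0.0336 yaw 225.0 F [-1.  -0.8 -3.4] w 0.0006 | shift xyz [-0.0008  0.0008  0.0241] az -0.0 tilt [-0.005  0.007]
[253.  244.2] 217 [[-83.1 -54.5]]
```

```bash

python3 -m crank '[{"x":0,"y":0.001,"z":0.01,"ax":0,"ay":0,"az":0,"claw":1},{"x":0,"y":0.001,"z":0.018,"ax":0,"ay":0,"az":0,"claw":1},{"x":0,"y":0.001,"z":0.022,"ax":0,"ay":0,"az":0,"claw":1},{"x":0,"y":0.001,"z":0.022,"ax":0,"ay":0,"az":0,"claw":1},{"x":0,"y":0.001,"z":0.022,"ax":0,"ay":0,"az":0,"claw":1}]'
python3 - <<'E'
from h import *
s=camera('side');plan(-46,-17.5,.0095,225)
for ce,a in blobs(s,(240,225,268,255),90,60): print(ce.round(1),a,w2t(ray(s,[ce],.012)).round(1))
E
```

```text
time: 12.3
ee_pos: [0.6675, 0.099, 0.0132]
eef_rot: [0.877, 0.481, -0.0, -0.004]
ft_force: [1.3, -0.4, 0.1]
width: 0.0003
t 12.35 tray [-105.7  -72.2] z 0.0138 yaw 224.9 F [1.4 0.1 0.2] w 0.0003 | shift xyz [-0.0809 -0.0034  0.004 ] az -0.001 tilt [-0.004  0.007]
[248.7 241.8] 361 [[-91.3 -49.3]]
```

```bash

python3 -m crank '[{"x":-0.006,"y":0,"z":0.003,"ax":0,"ay":0,"az":0,"claw":1},{"x":-0.014,"y":0,"z":0.003,"ax":0,"ay":0,"az":0,"claw":1},{"x":-0.022,"y":0,"z":0.003,"ax":0,"ay":0,"az":0,"claw":1},{"x":-0.03,"y":0,"z":0.003,"ax":0,"ay":0,"az":0,"claw":1},{"x":-0.038,"y":0,"z":0.003,"ax":0,"ay":0,"az":0,"claw":1}]'
python3 -m crank '[{"x":-0.008,"y":0,"z":0,"ax":0,"ay":0,"az":0,"claw":1},{"x":-0.016,"y":0,"z":0,"ax":0,"ay":0,"az":0,"claw":1},{"x":-0.024,"y":0,"z":0,"ax":0,"ay":0,"az":0,"claw":1},{"x":-0.032,"y":0,"z":0,"ax":0,"ay":0,"az":0,"claw":1},{"x":-0.041,"y":0,"z":0,"ax":0,"ay":0,"az":0,"claw":1}]'
python3 -c "
from h import *
plan(-46,-17.5,.0095,225)"
python3 -m crank '[{"x":0.01,"y":0,"z":0,"ax":0,"ay":0,"az":0,"claw":1},{"x":0.02,"y":0,"z":-0.02,"ax":0,"ay":0,"az":0.05,"claw":1},{"x":0.03,"y":0,"z":-0.04,"ax":0,"ay":0,"az":0.11,"claw":1},{"x":0.03,"y":0.01,"z":-0.04,"ax":0,"ay":0,"az":0.17,"claw":1},{"x":0.03,"y":0.02,"z":-0.04,"ax":0,"ay":0,"az":0.23,"claw":1}]'
python3 - <<'E'
from h import *
s=camera('side');plan(-70,0,.04,180)
for ce,a in blobs(s,(250,205,300,255),90,60): print(ce.round(1),a,w2t(ray(s,[ce],.012)).round(1))
cv2.imwrite("pics/a6.png",cv2.resize(s["color"][170:280,190:390],(800,440),interpolation=2))
E
```

```text
time: 12.77
ee_pos: [0.6469, 0.0661, 0.0108]
eef_rot: [0.877, 0.481, -0.0, -0.004]
ft_force: [1.0, -0.8, -0.2]
width: 0.0006
time: 13.18
ee_pos: [0.625, 0.0323, 0.0105]
eef_rot: [0.876, 0.482, 0.0, -0.004]
ft_force: [-0.4, 0.6, 0.0]
width: 0.0005
t 13.18 tray [-49.3 -16.3] z 0.0105 yaw 224.9 F [-0.4  0.6  0. ] w 0.0005 | shift xyz [-0.0015 -0.0031  0.001 ] az -0.001 tilt [-0.004  0.008]
time: 13.6
ee_pos: [0.6597, 0.0487, 0.0521]
eef_rot: [0.964, 0.267, 0.0, -0.004]
ft_force: [-0.0, 0.5, 0.4]
width: 0.0005
t 13.65 tray [-86.9 -22.2] z 0.0512 yaw 197.7 F [-0.5 -1.7 -0.2] w 0.0004 | shift xyz [-0.0228  0.0161  0.011 ] az 0.155 tilt [-0.002  0.007]
[253.5 210.6] 97 [[-98.4  32.8]]
[290.3 225.3] 205 [[-29.1  -0.6]]
```

View pics/a6.png

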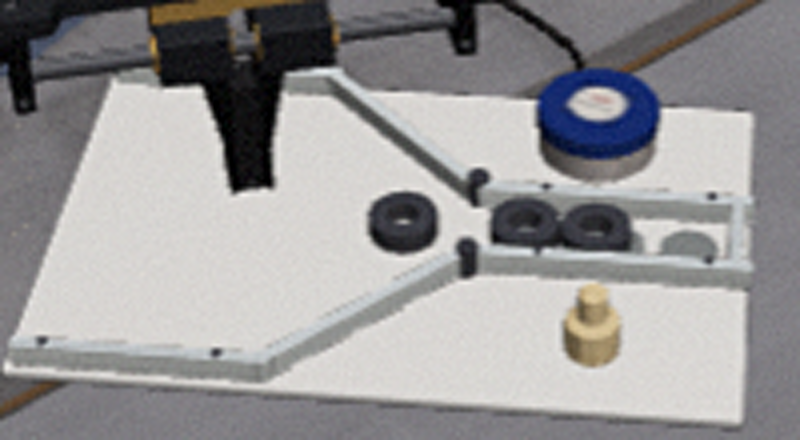

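Washer 3 is at crop (404,222), tray (-29,-0.6), on the centre line. The other two are in the slot and plug and tin are unmoved. Now the final straight push.

```bash

python3 -m crank '[{"x":-0.01,"y":0.008,"z":0,"ax":0,"ay":0,"az":0.06,"claw":1},{"x":-0.023,"y":0.016,"z":0,"ax":0,"ay":0,"az":0.12,"claw":1},{"x":-0.023,"y":0.016,"z":0,"ax":0,"ay":0,"az":0.155,"claw":1},{"x":-0.023,"y":0.016,"z":0.01,"ax":0,"ay":0,"az":0.155,"claw":1},{"x":-0.023,"y":0.016,"z":0.02,"ax":0,"ay":0,"az":0.155,"claw":1}]'
python3 -c "
from h import *
camera('side');plan(-70,-.3,.0095,180)"
```

```text
time: 14.07
ee_pos: [0.6472, 0.0222, 0.0297]
eef_rot: [0.993, 0.12, -0.001, -0.004]
ft_force: [-0.3, 1.2, -0.6]
width: 0.0002
t 14.12 tray [-67.   -2.2] z 0.0268 yaw 181.1 F [-2.  -0.3 -1.8] w 0.0002 | shift xyz [0.003  0.0021 0.0173] az 0.01 tilt [-0.007  0.008]
```

```bash

python3 -m crank '[{"x":0.003,"y":0.002,"z":0.008,"ax":0,"ay":0,"az":0.01,"claw":1},{"x":0.003,"y":0.002,"z":0.014,"ax":0,"ay":0,"az":0.01,"claw":1},{"x":0.003,"y":0.002,"z":0.017,"ax":0,"ay":0,"az":0.01,"claw":1},{"x":0.003,"y":0.002,"z":0.017,"ax":0,"ay":0,"az":0.01,"claw":1},{"x":-0.004,"y":0.002,"z":0.017,"ax":0,"ay":0,"az":0.01,"claw":1}]'
python3 -c "
from h import *
camera('side');plan(4,-.3,.0095,180)"
```

```text
time: 14.53
ee_pos: [0.6441, 0.0193, 0.0131]
eef_rot: [0.994, 0.108, -0.001, -0.004]
ft_force: [-0.3, 0.7, -0.2]
width: 0.0005
t 14.58 tray [-63.3   0.9] z 0.0132 yaw 179.7 F [ 0.8  0.  -0. ] w 0.0007 | shift xyz [-0.0673 -0.0008  0.0039] az -0.003 tilt [-0.005  0.007]
```

```bash

python3 -m crank '[{"x":-0.004,"y":-0.001,"z":0.003,"ax":0,"ay":0,"az":-0.003,"claw":1},{"x":-0.01,"y":-0.001,"z":0.003,"ax":0,"ay":0,"az":-0.003,"claw":1},{"x":-0.018,"y":-0.001,"z":0.003,"ax":0,"ay":0,"az":-0.003,"claw":1},{"x":-0.026,"y":-0.001,"z":0.003,"ax":0,"ay":0,"az":-0.003,"claw":1},{"x":-0.034,"y":-0.001,"z":0.003,"ax":0,"ay":0,"az":-0.003,"claw":1}]'
python3 -m crank '[{"x":-0.008,"y":0,"z":0,"ax":0,"ay":0,"az":0,"claw":1},{"x":-0.016,"y":0,"z":0,"ax":0,"ay":0,"az":0,"claw":1},{"x":-0.023,"y":0,"z":0,"ax":0,"ay":0,"az":0,"claw":1},{"x":-0.029,"y":0,"z":0,"ax":0,"ay":0,"az":0,"claw":1},{"x":-0.034,"y":0,"z":0,"ax":0,"ay":0,"az":0,"claw":1}]'
python3 - <<'E'
from h import *
s=camera('side');plan(-60,0,.05,180)
cv2.imwrite("pics/a7.png",cv2.resize(s["color"][170:280,190:390],(800,440),interpolation=2))
E
```

```text
time: 15.0
ee_pos: [0.6092, 0.0123, 0.0105]
eef_rot: [0.994, 0.11, -0.002, -0.004]
ft_force: [-0.1, -0.3, 0.1]
width: 0.0001
time: 15.42
ee_pos: [0.5763, 0.005, 0.0105]
eef_rot: [0.994, 0.11, -0.002, -0.004]
ft_force: [0.9, -0.4, -0.8]
width: 0.0004
t 15.47 tray [ 5.  -0.3] z 0.0104 yaw 180.0 F [0.9 0.4 0.5] w 0.0006 | shift xyz [ 0.0649 -0.0001 -0.0398] az -0.0 tilt [-0.005  0.007]
```

View pics/a7.png

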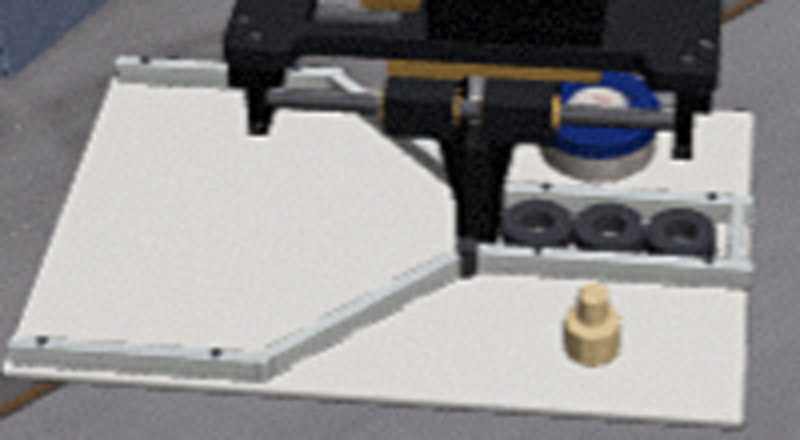

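All three are in the slot, at crop (537,220), (608,227) and (681,230). Back off, lift and check.

```bash

python3 -m crank '[{"x":0.01,"y":0,"z":0,"ax":0,"ay":0,"az":0,"claw":1},{"x":0.03,"y":0,"z":-0.01,"ax":0,"ay":0,"az":0,"claw":1},{"x":0.06,"y":0,"z":-0.04,"ax":0,"ay":0,"az":0,"claw":1},{"x":0.08,"y":0,"z":-0.08,"ax":0,"ay":0,"az":0,"claw":1},{"x":0.08,"y":0,"z":-0.12,"ax":0,"ay":0,"az":0,"claw":1}]'
python3 -m crank '[{"x":0,"y":0.03,"z":-0.03,"ax":0,"ay":0,"az":0,"claw":1},{"x":0,"y":0.07,"z":-0.03,"ax":0,"ay":0,"az":0,"claw":1},{"x":0,"y":0.11,"z":-0.03,"ax":0,"ay":0,"az":0,"claw":1},{"x":0,"y":0.13,"z":-0.03,"ax":0,"ay":0,"az":0,"claw":1},{"x":0,"y":0.13,"z":-0.03,"ax":0,"ay":0,"az":0,"claw":1}]'
python3 - <<'E'
from h import *
s=camera('side');t=camera('top');plan(0,0,.1)
o=cv2.imread("pics/side0.png")
for n,b in(("nest",(210,285,275,330)),("plug",(325,235,350,265)),("tin",(322,182,358,216))):
    x0,y0,x1,y1=b;print(n,"mean diff",np.abs(s["color"][y0:y1,x0:x1].astype(int)-o[y0:y1,x0:x1]).mean().round(2))
hole=np.array([[537,220],[608,227],[681,230]])/4+[190,170];print("washers",w2t(ray(s,hole,.014)).round(1).tolist())
cv2.imwrite("pics/a8.png",np.hstack([cv2.resize(s["color"][170:280,190:390],(500,275)),cv2.resize(t["color"][110:300,270:430],(232,275))]))
E
```

```text
time: 15.88
ee_pos: [0.6566, 0.0231, 0.1282]
eef_rot: [0.994, 0.111, -0.003, -0.004]
ft_force: [0.6, 0.0, 0.0]
width: 0.0006
time: 16.3
ee_pos: [0.6837, -0.1131, 0.1571]
eef_rot: [0.994, 0.106, -0.002, -0.002]
ft_force: [-0.5, -0.8, -0.6]
width: 0.0005
t 16.4 tray [-76.2 131.8] z 0.157 yaw 179.9 F [ 0.6 -0.2 -0.4] w 0.0003 | shift xyz [-0.0763 -0.1311  0.0583] az -0.001 tilt [-0.005  0.007]
nest mean diff 3.1
plug mean diff 2.66
tin mean diff 3.51
washers [[27.9, 3.2], [57.9, 1.5], [88.3, 2.5]]
```

View pics/a8.png

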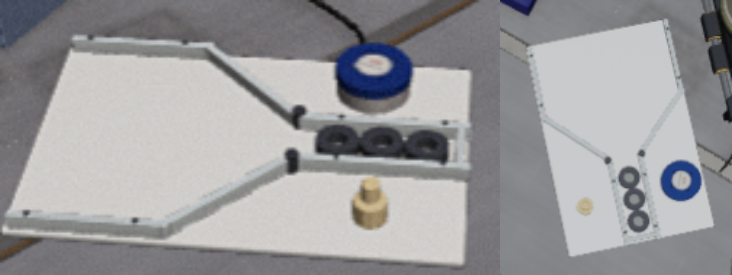

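Both views show all three washers flat in the slot. The nearest centre is about x = 28 mm, so its trailing edge is about 13 mm past the gate. Plug, tin and nest match the first picture to within noise, and the robot is clear.

```bash
python3 -c "
from bench import close_job
print(close_job())"
```

```text
the job is handed in; nothing more can be done
None
```

All three steel washers now lie flat in the slot, wholly past the gate, and the job is handed in. I pushed them through one at a time with the closed fingers. The middle one went straight in. The two side ones were each pushed diagonally to the centre line first, then straight through.

**Final check:** both the side and top views show the washers in single file. Their centres are at about x = 28, 58 and 88 mm in the tray's frame, so the last one's trailing edge is about 13 mm past the gate.

**Left alone:** the plug, tin and bored block look the same as in the first picture, with only noise-level differences.

**Time and forces:** the arm finished clear of everything at 16.4 s of the 64 s limit, and the wrist forces I read stayed at about 4 N or less.

**Failures and disagreements:**
- My first move call was refused because its rows left out some keys; nothing moved.
- The last side-view check put the washer centres 1.5 to 3 mm to the left of the slot's centre line. That is within the calibration error and the slot's clearance.

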